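# Hang up the plunger guard and hold the index plunger out

## Task

Lift the U-shaped guard off the indexing head's plunger by its fin and hang it over the bar of the parking stand, one leg on each side, and let go of it. Then take the plunger's knob, pull it straight up as far as it goes against its spring, so that its pin is clear of the dial, and finish while still holding it there, so that a colleague can turn the dial. Leave the other things on the bench where they are.

Things in the scene. Friction and masses are not known exactly. Their poses are not given: they have to be found in the camera images.
- index_head: indexing head, fixed to the bench: dark base plate 185 x 150 x 12 mm, on it a round steel dial 150 mm across (top at 34 mm) with a ring of holes; a square grey bracket, 82 x 82 mm, reaches over the dial's rim, its flat top 64 mm above the bench, with the plunger in its middle. Origin: on the bench straight below the plunger's axis; +x points from the plunger to the dial's centre (60 mm away), z up
- plunger_knob (a point): middle of the plunger's black round knob, 28 mm across and 22 mm tall; at rest this point is 101 mm above the bench. Under the knob is a neck 16 mm across and 16 mm long, ending at a fixed steel sleeve 26 mm across whose top is 74 mm above the bench. At the start the guard stands over it
- plunger (a joint): plunger travel, m: 0 = pin seated in the dial, 0.018 = pulled up to the stop. The spring pulls it down with about 6 N at 0 and 10.5 N at 0.018; it snaps back if let go
- guard: lift-off guard: bare aluminium, an upside-down U 50 (x) x 50 (y) mm and 73 mm high without the fin, of 3 mm sheet, about 0.15 kg, loose. Its two legs are at its -x and +x sides, 44 mm apart inside; it is open along y and below. It stands over the plunger knob on the bracket's top, about centred, turned up to 0.35 rad from the head either way. Origin: centre of its open underside, z up
- guard_fin (a point): centre of the upright fin handle on top of the guard: 10 mm thick in the guard's x, 40 mm long in its y; it stands 25 mm clear above the top plate, from 73 to 98 mm above the guard's underside, and this point is 85 mm above the underside. Axes as the guard's
- guard_under_top (a point): centre of the inner face of the guard's top plate, the face that rests on the bar; 70 mm above the guard's underside, 15 mm below the fin's centre. Axes as the guard's
- park_stand: parking stand, fixed to the bench: base plate 90 x 200 x 10 mm with two posts (154 mm tall, 16 x 12 mm) 180 mm apart that carry a level round bar. Origin: centre of its underside; y along the bar
- bar_mid (a point): middle of the bar's axis, 140 mm above the bench; the bar is 12 mm thick and free for 168 mm between the posts, along this frame's y
- driver_red: bystander, not to be moved: small screwdriver, 144 mm long, 19 mm thick, lying flat. Origin: centre of its underside
- multimeter: bystander, not to be moved: handheld multimeter, 150 x 79 x 41 mm, lying flat. Origin: centre of its underside
- side_cutter: bystander, not to be moved: side-cutting pliers, 118 x 44 x 11 mm, lying flat. Origin: centre of its underside
- jar_yellow: bystander, not to be moved: small screw-top jar, 40 mm across, 42 mm tall. Origin: centre of its underside
- kapton: bystander, not to be moved: flat roll of tape, 62 mm across, 20 mm tall. Origin: centre of its underside
- nut_m16: bystander, not to be moved: flanged nut, 22 mm across, 11 mm tall. Origin: centre of its underside
Not all that is in view belongs to the job. There is more than one size of the guard; the one meant has the size given above.

How it is judged:
On the way, in this order (a step that is already met when the one before it is completed fails the run):
1. the guard hangs on the bar, let go, while the plunger is still down (x of guard_under_top in the frame of bar_mid between -0.02 and 0.02 m and y of guard_under_top in the frame of bar_mid between -0.06 and 0.06 m and z of guard_under_top in the frame of bar_mid between -0.005 and 0.02 m and angle between guard_under_top's own z axis and vertical below 0.6 rad and angle between the y axis of guard_under_top and the y axis of bar_mid, either way round below 0.5 rad and contact force between guard and park_stand above 0.5 N and contact force between each of the arm, the fingers and guard below 0.1 N and linear speed of guard below 0.05 m/s and value of joint plunger below 0.005 m), for 0.3 s.
2. the plunger is pulled up to its stop by the fingers (value of joint plunger above 0.0155 m and contact force between the fingers and plunger above 3 N and contact force between guard and plunger below 0.1 N), for 0.2 s.
At the end, for the whole second after the job is handed in: Guard at rest astride the bar, robot off it: centre of inner top face within 20 mm across, 60 mm along, -5 to +20 mm above the bar's axis; tilt < 0.6 rad, turned < 0.5 rad from the bar. Fingers hold the plunger at least 15.5 mm up with over 3 N; guard not touching it (all of step 2 and x of guard_under_top in the frame of bar_mid between -0.02 and 0.02 m and y of guard_under_top in the frame of bar_mid between -0.06 and 0.06 m and z of guard_under_top in the frame of bar_mid between -0.005 and 0.02 m and angle between guard_under_top's own z axis and vertical below 0.6 rad and angle between the y axis of guard_under_top and the y axis of bar_mid, either way round below 0.5 rad and contact force between guard and park_stand above 0.5 N and contact force between each of the arm, the fingers and guard below 0.1 N and linear speed of guard below 0.05 m/s); the arm keeps its last pose, push and grip.
It fails at once if a bystander is moved by more than 30 mm (distance of any of driver_red, multimeter, side_cutter, jar_yellow, kapton, nut_m16 from where it was at the start of the episode above 0.03 m).
It also fails if it takes over 56 s, if anything falls off the work surface, if the arm or the gripper's body presses on something with over 40 N, if the wrist force passes 120 N, or if a joint passes its speed limit or range.

## Robot

A 6-joint arm with a two-finger parallel gripper is mounted at the origin on a cart in front of the work surface, level with it; the furniture and walls round the work are solid. World frame = base frame: x ahead of the robot, y to its left, z up, the work surface at z = 0. Lengths are in m, angles in rad, forces in N, time in s.
With the tool pointing down it reaches from about 0.35 to 0.975 m from the base axis. Payload 4.9 kg.
Tool frame: the origin (TCP) lies on the centre line of the jaws, within the pads' length; the fingertips stand 25 mm ahead of it and the grasp point (between the pads) lies 6 mm ahead of it; z points along the fingers, y is the line along which they close (so a half turn about z gives the same grasp; the last joint's range is limited). The gripper opens to 85 mm and grips with 20 to 120 N. Pads are 22 mm wide; open, the fingers measure 114 mm over their backs; the gripper's body (76 mm by 85 mm) begins 54 mm behind the grasp point. The pads swing forward as they close: fully open they stand 13 mm farther back than shut.
Start: joints at [-1.23, 0.053, 1.613, -0, 1.476, -0.119], TCP at [0.277, -0.56, 0.256] pointing down, gripper open.
Joint ranges: [-3.01, 3.01], [-1.01, 2.22], [0.06, 2.58], [-1.02, 4.17], [0.09, 2.62], [-3.14, 3.14]. Speed limits (rad/s): [2.57, 2.57, 3.14, 3.14, 3.14, 3.14].

## Interface

Orientations are given as a unit quaternion [w, x, y, z].
In Python, from plant import state, grab_frame, get_calibration, job gives the robot as it stands. The module is installed in compiled form; this text tells all that it offers.
- The arm moves only by the tool move_arm, never from a script. Its argument "targets" is a list that holds one entry, the list of rows, each a list of 5 numbers: the opening in per cent of the stroke, from 0 (shut) to 100 (fully open), then the shift along the tool's x, y, z as a fraction of full scale, then the turn about the tool's z as a fraction of full scale. A call has 1 to 5 rows; each row shifts and turns the commanded pose from where the row before left it, along the tool's axes as they then stand; what a row does not reach is not made up. Full scale, the value 1, is 0.6 m for a shift and 6 degrees for a turn. A row lasts 1/12 s, in which the tool goes at most 41.7 mm and 7.16 degrees, less where a joint would pass 70% of its speed; a pose out of reach is approached as far as the arm can. A call with a number of a shift or a turn outside -1 to 1 is refused whole. A call with a gripper value outside its range is refused whole. The fingers move at their own pace and stop on an object; the grip force is fixed at half the most. Time passes only in rows, so rows that do not move let the fingers close. It gives the time, the measured TCP pose, the force, the opening and the grip force at its end, in the units of the state.
- state(): the state, without advancing time (a new reading comes with each control period).
- grab_frame(name): name is "scene" or "side" or "wrist"; returns the picture (384x512x3 uint8, red, green, blue); there is no depth.
- get_calibration(name): a dict with "vertical_fov" (degrees; the focal length in pixels is half the picture's height over the tangent of half this angle, whatever the lens; pixels are square), "cx", "cy" (the principal point, pixels), "dist_coeffs" ([k1, k2, p1, p2, k3] as OpenCV has them; the pictures are not rectified), "R" (3x3) and "t" (3): a world point X has camera coordinates R X + t. Camera axes: x right, y down, z forward; pixel columns grow to the right and rows downward; lengths in m; the calibration is good to about 2 mm. A picture is of the moment at which its call begins: read the wrist's pose just before it. get_calibration takes no time and is no camera call; for the wrist camera it gives the pose at the moment of the call.
- job.job_done(): hands the job in; it is judged then, once.
The state is a dict: "time": time; "joint_pos": joint angles; "joint_vel": joint speeds; "joint_efforts": joint torques, N m; "tool_pos": TCP position; "tool_rot": TCP orientation; "contact_force": force on the tool from outside, world axes, zero at the start; "ft_torque": the same for the moment, N m; "gripper_width": opening from 0.0 (shut) to 1.0 (fully open); "grasp_force": force on a finger pad.
Only numpy, scipy, OpenCV 4.12 (cv2) and the standard library are available. Lean on these libraries where they do the work, as an engineer would, in place of code of your own. Each camera call takes 0.05 s, during which the arm holds its last target. There are 200 camera calls.

## Working session

There is one attempt and no reset: what is moved stays moved. The work goes in short steps, Python scripts to look and compute and a tool call to move; the robot and the scene stay as the last step left them, time stands still between calls to the robot, and variables do not carry over. Pictures are saved under pics/ and viewed, at most 10 in all, crops included, and the job is handed in when it is done.

Besides the shell and the picture viewer there is one more tool, called after "Call:" in YAML: its name, and indented under it one key for each argument. move_arm: Moves the arm, as the interface text tells. Shift numbers are shares of 0.6 m and turn numbers shares of 6 degrees, none past 1 either way. Its arguments: {"type":"object","properties":{"targets":{"type":"array"}},"required":["targets"]}

```bash
mkdir -p pics
python3 - <<'E'
from plant import state, grab_frame, get_calibration
import cv2,numpy as np
s=state();print(s)
for n in("scene","side"):
    cv2.imwrite(f"pics/{n}0.png",grab_frame(n)[:,:,::-1]);c=get_calibration(n);print(n,c)
a=[cv2.imread(f"pics/{n}0.png") for n in("scene","side")]
E
```

```text
{'time': 0.0, 'joint_pos': array([-1.23000388e+00,  5.33460701e-02,  1.61425163e+00, -4.94500142e-06,
        1.47599392e+00, -1.19048187e-01]), 'joint_vel': array([-6.32293525e-05, -2.06571869e-03,  2.59015325e-03,  7.72229180e-04,
       -8.86650817e-04, -9.36315917e-04]), 'joint_efforts': array([-1.16378660e-04, -3.93680549e+01, -3.70175958e+01, -1.52714742e-04,
        7.12100606e-03, -3.64584992e-06]), 'tool_pos': array([ 0.27716423, -0.55956532,  0.25509496]), 'tool_rot': array([-9.93073140e-04,  9.73684017e-01,  2.27900057e-01, -1.13033891e-04]), 'contact_force': array([ 0.91414499, -0.81933872, -0.41147957]), 'ft_torque': array([-0.00503273, -0.00244816,  0.01936201]), 'grasp_force': 0.0, 'gripper_width': 0.9960278629700011}
scene {'vertical_fov': 51.959864125122465, 'cx': 251.95491705104607, 'cy': 193.10541666226382, 'dist_coeffs': array([0.02777641, 0.        , 0.        , 0.        , 0.        ]), 'R': array([[-0.51316359, -0.85815694, -0.01515886],
       [-0.4142898 ,  0.26312907, -0.87127897],
       [ 0.75168284, -0.44082848, -0.49055393]]), 't': array([0.26080252, 0.32096486, 0.81091042])}
side {'vertical_fov': 43.393869100662364, 'cx': 259.4127602933955, 'cy': 187.63288223864993, 'dist_coeffs': array([-0.1594181,  0.       ,  0.       ,  0.       ,  0.       ]), 'R': array([[ 0.88322395, -0.46894409,  0.00262585],
       [-0.29880873, -0.56708357, -0.76754776],
       [ 0.36142606,  0.67713194, -0.64098638]]), 't': array([-0.44691554,  0.25337038,  1.32323579])}
```

View pics/scene0.png

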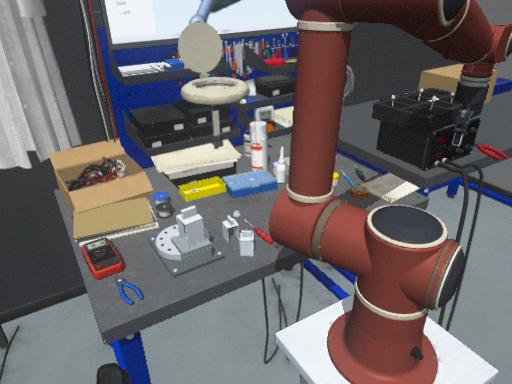

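View pics/side0.png

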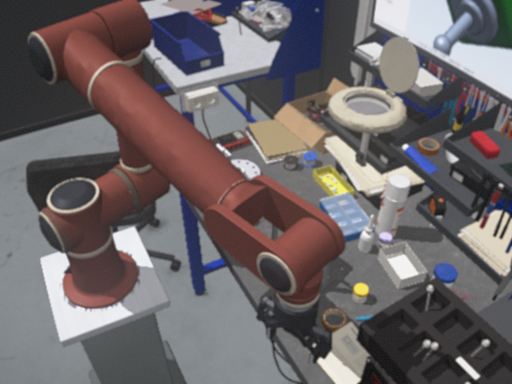

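Scene: the indexing head is at about (187,240) with a tall guard on it at (190,220). Two smaller U parts stand at (230,230) and (247,242). The stand is hidden behind the arm in both views. Side: the dial shows at (240,168) and the yellow jar at (360,292).

```bash
cat > h.py <<'E'
import numpy as np,cv2
from plant import *
def K(c):
    f=192/np.tan(np.radians(c["vertical_fov"]/2)); return np.array([[f,0,c["cx"]],[0,f,c["cy"]],[0,0,1]])
def ray(c,px):
    u=cv2.undistortPoints(np.array([[px]],float),K(c),np.array(c["dist_coeffs"]))[0,0]
    R=np.array(c["R"]);return -R.T@np.array(c["t"]),R.T@np.array([u[0],u[1],1])
def onz(c,px,z):
    o,d=ray(c,px);return (o+d*(z-o[2])/d[2]).round(4)
def proj(c,X):
    R=np.array(c["R"]);return cv2.projectPoints(np.array(X,float).reshape(-1,1,3),cv2.Rodrigues(R)[0],np.array(c["t"]),K(c),np.array(c["dist_coeffs"]))[0][:,0]
def tool(d):
    "world shift -> tool axes in fractions of 0.6 m"
    from scipy.spatial.transform import Rotation as Ro
    q=state()["tool_rot"];return (Ro.from_quat([q[1],q[2],q[3],q[0]]).inv().apply(d)/0.6).round(4)
E
python3 - <<'E'
from h import *
c=get_calibration("scene")
for n,p,z in[("head",(187,240),.064),("fin",(187,209),.16),("u1",(230,230),.03),("u2",(247,242),.03),("meter",(102,258),.02)]: print(n,onz(c,p,z))
c=get_calibration("side");print("dial",onz(c,(240,168),.034),"jar",onz(c,(360,292),.04))
w=get_calibration("wrist");R=np.array(w["R"]);print(w["vertical_fov"],-R.T@w["t"],R)
cv2.imwrite("pics/crop1.png",cv2.resize(cv2.imread("pics/scene0.png")[180:300,70:290],None,fx=3.6,fy=3.6,interpolation=cv2.INTER_CUBIC))
E
```

```text
head [0.4785 0.2169 0.064 ]
fin [0.474  0.2089 0.16  ]
u1 [0.5028 0.0768 0.03  ]
u2 [0.4265 0.0643 0.03  ]
meter [0.5826 0.4203 0.02  ]
dial [0.5519 0.2288 0.034 ] jar [ 0.5912 -0.3992  0.04  ]
64.27143039144612 [ 0.34611962 -0.52610134  0.37190131] [[ 0.44341319 -0.89631523 -0.00193565]
 [-0.85521041 -0.42372288  0.29845281]
 [-0.26832798 -0.13068252 -0.95442243]]
```

View pics/crop1.png

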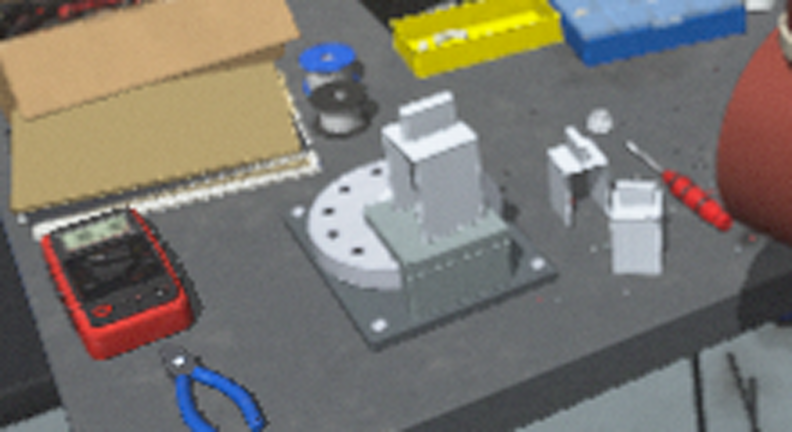

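The tall guard on the head at scene (187,209) is the one meant: its fin and plate fit a height of 0.16 m and it stands over the plunger. The U parts at (230,230) and (247,242) are smaller decoys on the bench. I'll move above the head, which should also uncover the stand.

Call:
move_arm:
  targets:
    - [[100,0.043,-0.05,-0.01,0],[100,0.043,-0.05,-0.01,0],[100,0.043,-0.05,-0.01,0],[100,0.043,-0.05,-0.01,0],[100,0.043,-0.05,-0.01,0]]

```text
time: 0.52
tool_pos: [0.3263, -0.3665, 0.2858]
tool_rot: [-0.001, 0.974, 0.228, -0.0]
contact_force: [2.0, 0.0, 0.9]
gripper_width: 1.001
grasp_force: 0.0
```

Call:
move_arm:
  targets:
    - [[100,0.043,-0.05,-0.01,0],[100,0.043,-0.05,-0.01,0],[100,0.043,-0.05,-0.01,0],[100,0.043,-0.05,-0.01,0],[100,0.043,-0.05,-0.01,0]]

```text
time: 0.93
tool_pos: [0.3752, -0.1748, 0.3162]
tool_rot: [-0.0, 0.974, 0.228, 0.0]
contact_force: [1.1, -0.2, -0.1]
gripper_width: 1.001
grasp_force: 0.0
```

Run:
```python
from h import *
s=state();np.save("pics/w1.npy",get_calibration("wrist"),allow_pickle=True);cv2.imwrite("pics/wrist1.png",grab_frame("wrist")[:,:,::-1]);print(s["time"],s["tool_pos"],s["tool_rot"])
```

```text
0.9333 [ 0.37518143 -0.17480312  0.3161576 ] [-8.25959609e-05  9.73767116e-01  2.27546914e-01  6.47790139e-06]
```

Call:
move_arm:
  targets:
    - [[100,0.043,-0.05,-0.01,0],[100,0.043,-0.05,-0.01,0],[100,0.043,-0.05,-0.01,0],[100,0.043,-0.05,-0.01,0],[100,0.043,-0.05,-0.01,0]]

```text
time: 1.4
tool_pos: [0.4243, 0.0168, 0.3463]
tool_rot: [0.0, 0.974, 0.228, 0.0]
contact_force: [0.5, -0.8, 0.1]
gripper_width: 1.003
grasp_force: 0.0
```

Call:
move_arm:
  targets:
    - [[100,0.043,-0.05,0,0],[100,0.043,-0.05,0,0],[100,0.02,-0.025,0,0],[100,0,0,0,0],[100,0,0,0,0]]

```text
time: 1.82
tool_pos: [0.4479, 0.1111, 0.3456]
tool_rot: [0.0, 0.973, 0.229, -0.001]
contact_force: [-0.4, -0.4, -0.7]
gripper_width: 1.001
grasp_force: 0.0
```

Run:
```python
from h import *
s=state();print(s["time"],s["tool_pos"],s["tool_rot"])
np.save("pics/w2.npy",get_calibration("wrist"),allow_pickle=True)
ims=[grab_frame(n)[:,:,::-1] for n in("wrist","side","scene")]
for i,n in zip(ims,("wrist2","side2","scene2")):cv2.imwrite(f"pics/{n}.png",i)
a=[cv2.resize(i,(400,300),interpolation=cv2.INTER_AREA) for i in [cv2.imread("pics/wrist1.png")]+ims]
cv2.imwrite("pics/m1.png",np.vstack([np.hstack(a[:2]),np.hstack(a[2:])]))
```

```text
1.8167 [0.44793475 0.11107102 0.34562267] [ 1.31166319e-04  9.73404852e-01  2.29090245e-01 -7.98296012e-04]
```

View pics/m1.png

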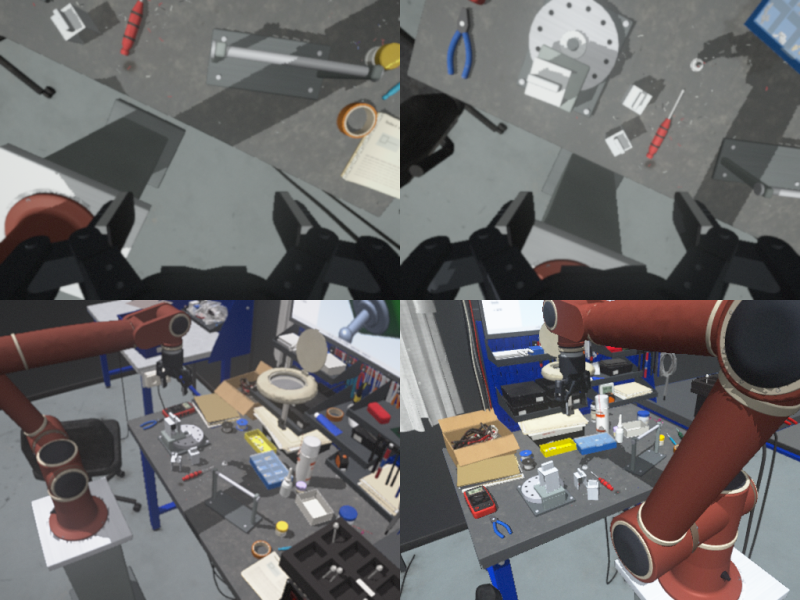

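Wrist1 shows the stand, with the bar at mosaic (215–378, 48–72). Wrist2 shows the guard on the head at (553,80), the decoys at (638,97) and (618,142), and the stand at (765,175). Next I'll enlarge both for pixel readings.

Run:
```python
import cv2,numpy as np
a=cv2.resize(cv2.imread("pics/wrist1.png")[15:145,250:512],(786,390),interpolation=cv2.INTER_CUBIC)[:290]
b=cv2.resize(cv2.imread("pics/wrist2.png")[50:150,130:300],(510,300),interpolation=cv2.INTER_CUBIC)
m=np.zeros((590,786,3),np.uint8);m[:290]=a;m[290:,:510]=b;cv2.imwrite("pics/c2.png",m)
```

```text
(no output)
```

View pics/c2.png

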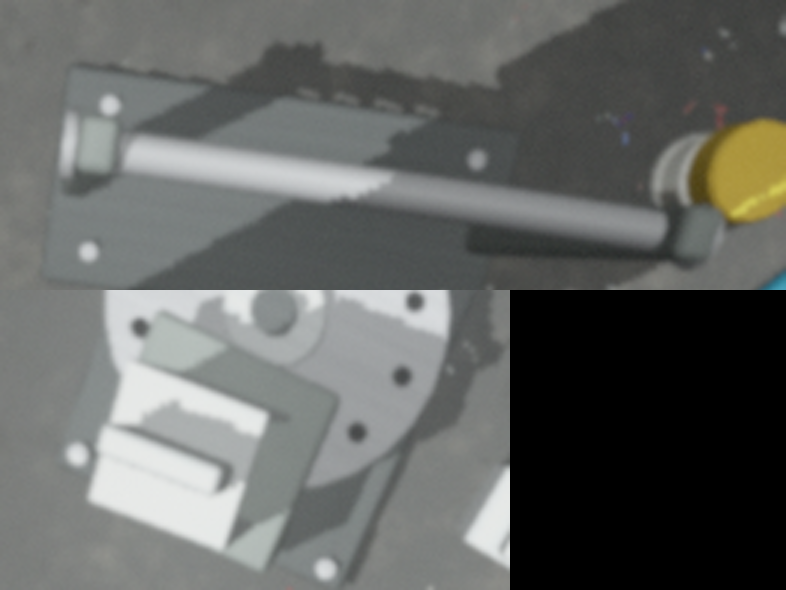

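Run:
```python
from h import *
c=np.load("pics/w1.npy",allow_pickle=True).item()
f=lambda x,y:(250+x/3,15+y/3)
L,R=onz(c,f(97,144),.154),onz(c,f(698,234),.154);print("posts",L,R,np.linalg.norm(L-R),(L+R)/2)
L,R=onz(c,f(122,153),.14),onz(c,f(668,230),.14);print("bar",L,R,np.linalg.norm(L-R),(L+R)/2,"dir",np.degrees(np.arctan2(*(L-R)[1::-1])))
c=np.load("pics/w2.npy",allow_pickle=True).item()
g=lambda x,y:(130+x/3,50+(y-290)/3)
P=np.array([onz(c,g(*p),.137) for p in((125,362),(270,410),(227,550),(88,500))]);print(P,[np.linalg.norm(P[i]-P[i-1]) for i in range(4)],"plate",P.mean(0))
a=lambda v:np.degrees(np.arctan2(v[1],v[0]))
print([a(P[0]-P[1]),a(P[3]-P[2]),a(P[0]-P[3]),a(P[1]-P[2])])
A,B=onz(c,g(101,442),.162),onz(c,g(219,482),.162);print("fin",A,B,np.linalg.norm(A-B),(A+B)/2,a(A-B))
D=onz(c,g(273,310),.045);print("hub",D)
T=state();print(tool([.1,0,0]),tool([0,.1,0]))
q=T["tool_rot"]
from scipy.spatial.transform import Rotation as Ro
M=Ro.from_quat([q[1],q[2],q[3],q[0]]).as_matrix();print("tool y yaw",a(M[:,1]),"x yaw",a(M[:,0]))
```

```text
posts [ 0.4758 -0.1462  0.154 ] [ 0.5334 -0.3155  0.154 ] 0.17883022675151983 [ 0.5046  -0.23085  0.154  ]
bar [ 0.4785 -0.1542  0.14  ] [ 0.5346 -0.3151  0.14  ] 0.17039958920138273 [ 0.50655 -0.23465  0.14   ] dir 109.22181243199132
[[0.4951 0.2336 0.137 ]
 [0.5026 0.1838 0.137 ]
 [0.4529 0.178  0.137 ]
 [0.4473 0.2284 0.137 ]] [np.float64(0.04808201326899698), np.float64(0.05036159250857743), np.float64(0.05003728609746938), np.float64(0.05071015677356954)] plate [0.474475 0.20595  0.137   ]
[np.float64(98.56451864257566), np.float64(96.34019174590998), np.float64(6.208598547085476), np.float64(6.656320625292379)]
fin [0.4713 0.2247 0.162 ] [0.4765 0.1864 0.162 ] 0.03865139066062177 [0.4739  0.20555 0.162  ] 97.7317846545065
hub [0.5359 0.2103 0.045 ]
[ 0.1495  0.0737 -0.    ] [ 7.370e-02 -1.495e-01 -1.000e-04]
tool y yaw -63.73714526965261 x yaw 26.26285104111294
```

Measurements against the given sizes:

| Item | Measured | Given |
|---|---|---|
| Guard plate | about 50 x 50 mm | 50 x 50 mm, so this is the right guard |
| Fin length | 39 mm | 40 mm |
| Fin centre | (0.474, 0.206), along yaw 97° | – |
| Post spacing | 179 mm | 180 mm |
| Bar middle | (0.5055, -0.2325), along yaw 109° | – |

Next I'll turn the jaw to yaw 7.3°, which is -71° about tool z, while descending.

Call:
move_arm:
  targets:
    - [[100,0,0,0.01,-0.986],[100,0,0,0.01,-0.986],[100,0,0,0.01,-0.986],[100,0,0,0.01,-0.986],[100,0,0,0.01,-0.986]]

```text
time: 2.38
tool_pos: [0.4482, 0.109, 0.3161]
tool_rot: [0.0, 0.883, 0.47, 0.0]
contact_force: [0.2, 0.2, -0.3]
gripper_width: 1.0
grasp_force: 0.0
```

Call:
move_arm:
  targets:
    - [[100,0,0,0.01,-0.986],[100,0,0,0.01,-0.986],[100,0,0,0.01,-0.986],[100,0,0,0.01,-0.986],[100,0,0,0.01,-0.986]]

```text
time: 2.8
tool_pos: [0.4482, 0.109, 0.2861]
tool_rot: [0.0, 0.733, 0.68, 0.0]
contact_force: [-0.5, -0.1, -0.4]
gripper_width: 1.002
grasp_force: 0.0
```

Call:
move_arm:
  targets:
    - [[100,0,0,0.01,-0.986],[100,0,0,0.01,-0.986],[100,0,0,0,0],[100,0,0,0,0]]

```text
time: 3.13
tool_pos: [0.448, 0.1093, 0.2741]
tool_rot: [-0.0, 0.662, 0.749, -0.0]
contact_force: [-0.9, 0.4, 0.6]
gripper_width: 1.001
grasp_force: 0.0
```

```bash
cat >> h.py <<'E'
def rep(goal=None):
    from scipy.spatial.transform import Rotation as Ro
    s=state();q=s["tool_rot"];M=Ro.from_quat([q[1],q[2],q[3],q[0]]).as_matrix()
    print("t",s["time"],"pos",s["tool_pos"].round(4),"yawY",np.degrees(np.arctan2(M[1,1],M[0,1])).round(2),"tz",M[:,2].round(3),"j",s["joint_pos"].round(2),"F",s["contact_force"].round(1),"w",round(s["gripper_width"],3),"g",round(s["grasp_force"],1))
    if goal is not None: print("shift",tool(np.array(goal)-s["tool_pos"]))
E
python3 -c "
from h import *
rep([.474,.2058,.21])"
```

```text
t 3.1333 pos [0.448  0.1093 0.2741] yawY 7.07 tz [-0.001 -0.    -1.   ] j [ 0.08 -0.37  1.96 -0.    1.55 -0.05] F [-0.9  0.4  0.6] w 1.001 g 0.0
shift [0.1542 0.0629 0.1068]
```

Call:
move_arm:
  targets:
    - [[100,0.0386,0.0157,0.016,0],[100,0.0386,0.0157,0.016,0],[100,0.0386,0.0157,0.016,0],[100,0.0384,0.0158,0.016,0],[100,0,0,0,0]]

```text
time: 3.55
tool_pos: [0.4736, 0.209, 0.2343]
tool_rot: [-0.001, 0.661, 0.751, -0.001]
contact_force: [-0.4, -0.1, -0.6]
gripper_width: 1.001
grasp_force: 0.0
```

Run:
```python
from h import *
rep([.474,.2058,.167])
c=get_calibration("wrist");i=grab_frame("wrist")[:,:,::-1].copy()
cv2.imwrite("pics/wrist3.png",i)
th=np.radians(7.2);gx=np.array([np.cos(th),np.sin(th),0]);gy=np.array([-gx[1],gx[0],0]);o=np.array([.474,.2058,.162])
pts=[o+sx*.005*gx+sy*.02*gy for sx,sy in((1,1),(1,-1),(-1,-1),(-1,1))]
cv2.polylines(i,[proj(c,pts).round().astype(int)],True,(0,0,255),1)
cv2.imwrite("pics/w3o.png",i)
```

```text
t 3.55 pos [0.4736 0.209  0.2343] yawY 7.31 tz [-0.002  0.001 -1.   ] j [ 0.27 -0.19  1.88  0.    1.45  0.14] F [-0.4 -0.1 -0.6] w 1.001 g 0.0
shift [-0.0055  0.0002  0.1121]
```

View pics/w3o.png

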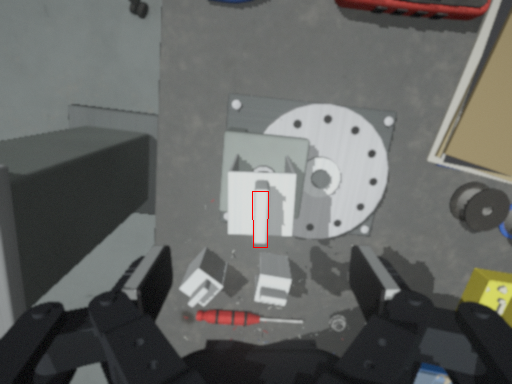

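The predicted fin outline (252–268, 192–247) lies on the fin and is centred between the pads. I'll descend and grip.

Call:
move_arm:
  targets:
    - [[100,-0.001,0,0.028,0],[100,-0.001,0,0.028,0],[100,0,0,0.028,0],[100,0,0,0.028,0],[100,0,0,0,0]]

```text
time: 4.02
tool_pos: [0.4722, 0.2041, 0.1659]
tool_rot: [-0.001, 0.661, 0.75, -0.002]
contact_force: [-0.8, -0.7, -0.2]
gripper_width: 1.003
grasp_force: 0.0
```

Call:
move_arm:
  targets:
    - [[0,0,0,0,0],[0,0,0,0,0],[0,0,0,0,0],[0,0,0,0,0],[0,0,0,0,0]]

```text
time: 4.43
tool_pos: [0.4745, 0.2059, 0.1699]
tool_rot: [0.001, 0.66, 0.751, 0.001]
contact_force: [-0.2, -0.2, 0.4]
gripper_width: 0.296
grasp_force: 0.0
```

Call:
move_arm:
  targets:
    - [[0,0,0,0,0],[0,0,0,0,0],[0,0,0,0,0],[0,0,0,0,0],[0,0,0,0,0]]

```text
time: 4.85
tool_pos: [0.4744, 0.2059, 0.1695]
tool_rot: [0.0, 0.66, 0.751, 0.001]
contact_force: [0.4, -0.2, 4.6]
gripper_width: 0.098
grasp_force: 62.3
```

```bash
python3 -c "
from h import *
rep([.474,.2058,.31])"
```

```text
t 4.85 pos [0.4744 0.2059 0.1695] yawY 7.34 tz [ 0.001  0.    -1.   ] j [ 0.27 -0.14  1.95 -0.    1.33  0.14] F [ 0.4 -0.2  4.6] w 0.098 g 62.3
shift [-0.     -0.0004 -0.2341]
```

Gripped at 62 N with the pads about 8 mm apart, on the fin. Lifting.

Call:
move_arm:
  targets:
    - [[0,0,0,-0.015,0],[0,0,0,-0.03,0],[0,0,0,-0.04,0],[0,0,0,-0.04,0],[0,0,0,-0.04,0]]

```text
time: 5.27
tool_pos: [0.4731, 0.2056, 0.2678]
tool_rot: [-0.001, 0.66, 0.751, -0.001]
contact_force: [1.0, 0.3, -1.6]
gripper_width: 0.098
grasp_force: 61.6
```

Call:
move_arm:
  targets:
    - [[0,0,0,-0.04,0],[0,0,0,-0.03,0],[0,0,0,-0.015,0],[0,0,0,0,0],[0,0,0,0,0]]

```text
time: 5.68
tool_pos: [0.4737, 0.2057, 0.3179]
tool_rot: [-0.0, 0.66, 0.751, -0.0]
contact_force: [-0.2, -0.1, -1.4]
gripper_width: 0.1
grasp_force: 61.7
```

Run:
```python
from h import *
rep([.5055,-.2325,.31])
c=get_calibration("wrist");a=grab_frame("wrist")[:,:,::-1];b=grab_frame("scene")[100:292,60:316,::-1]
cv2.imwrite("pics/m4.png",np.hstack([cv2.resize(a,(400,300)),cv2.resize(b,(400,300))]))
```

```text
t 5.6833 pos [0.4737 0.2057 0.3179] yawY 7.34 tz [-0.001 -0.    -1.   ] j [ 0.27 -0.24  1.78  0.    1.6   0.14] F [-0.2 -0.1 -1.4] w 0.1 g 61.7
shift [-0.7311 -0.0406  0.0133]
```

View pics/m4.png

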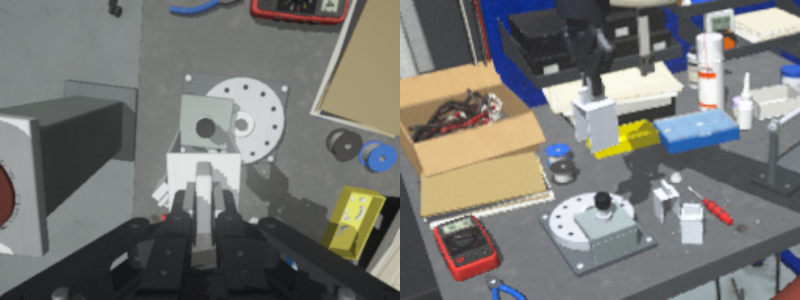

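The guard is held by its fin, clear of the head, and the knob is exposed at about (205,127) in the wrist half. I'll carry it to the bar at this height, then turn -12°.

Call:
move_arm:
  targets:
    - [[0,-0.03,-0.002,0,0],[0,-0.06,-0.0035,0,0],[0,-0.06,-0.0035,0,0],[0,-0.06,-0.0035,0,0],[0,-0.06,-0.0035,0,0]]

```text
time: 6.2
tool_pos: [0.4842, 0.0425, 0.3166]
tool_rot: [-0.001, 0.66, 0.751, -0.001]
contact_force: [0.7, -0.8, -0.8]
gripper_width: 0.097
grasp_force: 61.6
```

Call:
move_arm:
  targets:
    - [[0,-0.06,-0.0035,0,0],[0,-0.06,-0.0035,0,0],[0,-0.06,-0.0035,0,0],[0,-0.06,-0.0035,0,0],[0,-0.06,-0.0035,0,0]]

```text
time: 6.62
tool_pos: [0.4968, -0.1375, 0.3166]
tool_rot: [-0.002, 0.66, 0.751, -0.0]
contact_force: [0.9, 0.0, -1.5]
gripper_width: 0.096
grasp_force: 61.6
```

Call:
move_arm:
  targets:
    - [[0,-0.06,-0.0035,0,0],[0,-0.06,-0.0035,0,0],[0,-0.04,-0.0025,0,-0.5],[0,0,0,0,-0.75],[0,0,0,0,-0.75]]

```text
time: 7.03
tool_pos: [0.5034, -0.2333, 0.316]
tool_rot: [-0.002, 0.578, 0.816, -0.0]
contact_force: [-0.7, 0.3, -1.2]
gripper_width: 0.099
grasp_force: 61.7
```

Call:
move_arm:
  targets:
    - [[0,0,0,0,0],[0,0,0,0,0]]

```text
time: 7.2
tool_pos: [0.5038, -0.2317, 0.3169]
tool_rot: [-0.001, 0.579, 0.815, -0.0]
contact_force: [0.0, -0.4, -2.1]
gripper_width: 0.101
grasp_force: 61.7
```

Run:
```python
from h import *
rep([.5055,-.2325,.25])
from scipy.spatial.transform import Rotation as Ro
def ov(i,c):
    d=np.radians(109.2);u=np.array([np.cos(d),np.sin(d),0]);o=np.array([.5055,-.2325,.14])
    cv2.polylines(i,[proj(c,[o-u*.084,o+u*.084]).round().astype(int)],False,(0,0,255),1)
    s=state();gx=np.array([np.cos(d-np.pi/2),np.sin(d-np.pi/2),0]);z=s["tool_pos"][2]-.1685+.064
    p=np.append(s["tool_pos"][:2],z)
    cv2.polylines(i,[proj(c,[p+a*.025*gx+b*.025*u for a,b in((1,1),(1,-1),(-1,-1),(-1,1))]).round().astype(int)],True,(0,255,0),1)
    return i
a=[ov(grab_frame(n)[:,:,::-1].copy(),get_calibration(n)) for n in("wrist","side")]
cv2.imwrite("pics/m5.png",np.hstack([cv2.resize(a[0],(400,300)),cv2.resize(a[1][150:342,150:406],(400,300))]))
```

```text
t 7.2 pos [ 0.5038 -0.2317  0.3169] yawY 19.21 tz [-0.002  0.002 -1.   ] j [-0.57 -0.14  1.7   0.    1.59 -0.9 ] F [ 0.  -0.4 -2.1] w 0.101 g 61.7
shift [-0.0024  0.0025  0.1114]
```

View pics/m5.png

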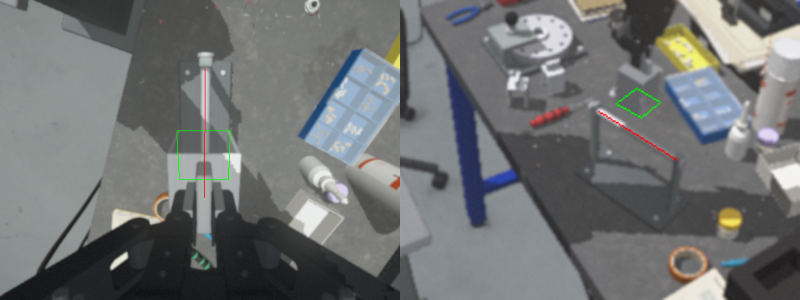

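The predicted bar line matches the real bar in both the wrist and side views, and the guard is centred over it. Lowering to just above rest.

Call:
move_arm:
  targets:
    - [[0,-0.0024,0.0025,0.02,0],[0,0,0,0.035,0],[0,0,0,0.04,0],[0,0,0,0.04,0],[0,0,0,0.035,0]]

```text
time: 7.72
tool_pos: [0.5057, -0.2321, 0.2141]
tool_rot: [-0.001, 0.578, 0.816, -0.0]
contact_force: [-0.4, 0.0, -1.7]
gripper_width: 0.097
grasp_force: 61.7
```

Call:
move_arm:
  targets:
    - [[0,0,0,0.02,0],[0,0,0,0.015,0],[0,0,0,0.01,0],[0,0,0,0.008,0],[0,0,0,0,0]]

```text
time: 8.13
tool_pos: [0.5062, -0.2328, 0.1847]
tool_rot: [-0.0, 0.578, 0.816, -0.0]
contact_force: [1.0, 0.0, -1.6]
gripper_width: 0.097
grasp_force: 61.6
```

Call:
move_arm:
  targets:
    - [[0,0,0,0.004,0],[0,0,0,0,0],[0,0,0,0,0]]

```text
time: 8.38
tool_pos: [0.5066, -0.233, 0.1833]
tool_rot: [0.001, 0.578, 0.816, 0.0]
contact_force: [1.0, 0.4, -1.0]
gripper_width: 0.1
grasp_force: 61.6
```

```bash
python3 -c "
from h import *
rep([.5055,-.2325,.1805])"
```

```text
t 8.3833 pos [ 0.5066 -0.233   0.1833] yawY 19.33 tz [ 0.001 -0.001 -1.   ] j [-0.56 -0.05  1.84  0.    1.35 -0.9 ] F [ 1.   0.4 -1. ] w 0.1 g 61.6
shift [ 0.0014 -0.0014  0.0047]
```

Nearly down. A few small steps to contact.

Call:
move_arm:
  targets:
    - [[0,0,0,0.002,0],[0,0,0,0.002,0],[0,0,0,0,0],[0,0,0,0,0]]

```text
time: 8.72
tool_pos: [0.5066, -0.2331, 0.1815]
tool_rot: [0.001, 0.578, 0.816, 0.0]
contact_force: [-1.4, 0.5, 5.7]
gripper_width: 0.098
grasp_force: 62.4
```

Call:
move_arm:
  targets:
    - [[0,0,0,0.002,0],[0,0,0,0,0],[0,0,0,0,0]]

```text
time: 8.97
tool_pos: [0.5067, -0.2332, 0.1814]
tool_rot: [0.001, 0.578, 0.816, -0.0]
contact_force: [-4.7, 2.3, 9.9]
gripper_width: 0.103
grasp_force: 63.3
```

It rests on the bar. Releasing, then rising straight up.

Call:
move_arm:
  targets:
    - [[25,0,0,0,0],[45,0,0,0,0],[70,0,0,0,0],[70,0,0,0,0],[70,0,0,0,0]]

```text
time: 9.38
tool_pos: [0.506, -0.2327, 0.1783]
tool_rot: [-0.0, 0.578, 0.816, -0.0]
contact_force: [-0.7, -0.7, -0.2]
gripper_width: 0.697
grasp_force: 0.0
```

Call:
move_arm:
  targets:
    - [[70,0,0,-0.02,0],[70,0,0,-0.03,0],[70,0,0,-0.04,0],[70,0,0,-0.04,0],[70,0,0,0,0]]

```text
time: 9.8
tool_pos: [0.5085, -0.2342, 0.2641]
tool_rot: [0.005, 0.578, 0.816, 0.0]
contact_force: [0.8, -0.5, 1.4]
gripper_width: 0.697
grasp_force: 0.0
```

Call:
move_arm:
  targets:
    - [[70,0,0,-0.02,0],[70,0,0,0,0]]

```text
time: 9.97
tool_pos: [0.5068, -0.2332, 0.2714]
tool_rot: [0.002, 0.578, 0.816, 0.0]
contact_force: [-0.3, 0.2, 0.1]
gripper_width: 0.7
grasp_force: 0.0
```

Run:
```python
from h import *
c=get_calibration("wrist");a=[grab_frame(n)[:,:,::-1] for n in("wrist","side")]
# knob from this view is not seen; use the side camera too
cv2.imwrite("pics/side6.png",a[1])
cv2.imwrite("pics/m6.png",np.hstack([cv2.resize(a[0],(400,300)),cv2.resize(a[1][150:342,150:406],(400,300),interpolation=cv2.INTER_CUBIC)]))
rep([.476,.208,.27])
```

```text
t 10.0667 pos [ 0.5061 -0.2328  0.2688] yawY 19.33 tz [-0.  0. -1.] j [-0.56 -0.12  1.76  0.    1.5  -0.9 ] F [ 0.  -0.3 -0.5] w 0.698 g 0.0
shift [ 0.7098  0.1959 -0.0019]
```

View pics/m6.png

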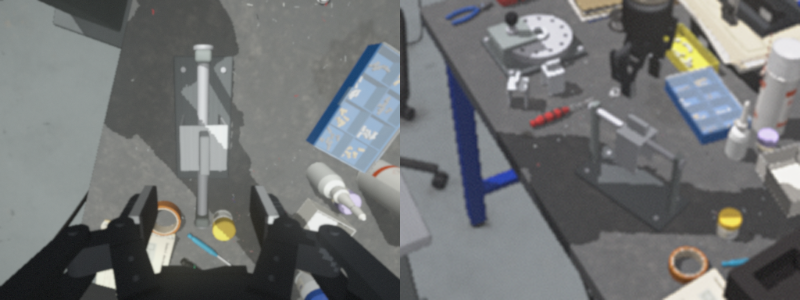

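The guard hangs level astride the bar (wrist (203,150), side (632,150)), released. Now I'll move to the knob, staying at this height.

Call:
move_arm:
  targets:
    - [[100,0.03,0.0083,0,0],[100,0.06,0.0166,0,0],[100,0.06,0.0166,0,0],[100,0.06,0.0166,0,0],[100,0.06,0.0166,0,0]]

```text
time: 10.48
tool_pos: [0.4938, -0.0636, 0.2673]
tool_rot: [-0.001, 0.579, 0.816, -0.0]
contact_force: [0.6, -0.6, 0.2]
gripper_width: 0.997
grasp_force: 0.0
```

Call:
move_arm:
  targets:
    - [[100,0.06,0.0166,0,0],[100,0.06,0.0166,0,0],[100,0.06,0.0166,0,0],[100,0.06,0.0166,0,0],[100,0.06,0.0166,0,0]]

```text
time: 10.9
tool_pos: [0.4811, 0.1229, 0.2675]
tool_rot: [-0.001, 0.578, 0.816, -0.001]
contact_force: [0.7, 0.1, 1.0]
gripper_width: 0.998
grasp_force: 0.0
```

Call:
move_arm:
  targets:
    - [[100,0.06,0.0166,0,0],[100,0.05,0.0138,0,0],[100,0.03,0.0083,0,0],[100,0,0,0,0],[100,0,0,0,0]]

```text
time: 11.32
tool_pos: [0.4756, 0.2086, 0.2675]
tool_rot: [-0.001, 0.577, 0.816, -0.001]
contact_force: [-0.5, 0.1, 0.3]
gripper_width: 1.001
grasp_force: 0.0
```

Run:
```python
from h import *
c=get_calibration("wrist");i=grab_frame("wrist")[:,:,::-1].copy()
cs=get_calibration("side");print("side knob",onz(cs,(221.7,161.5),.103))
p=proj(c,[[.476,.208,.112]])[0];print(p)
rep([.476,.208,.107])
x,y=p.round().astype(int);g=cv2.cvtColor(i,cv2.COLOR_BGR2GRAY);r=(slice(y-45,y+45),slice(x-45,x+45))
m=(g<60).astype(np.uint8)
n,l,st,ce=cv2.connectedComponentsWithStats(m[r])
for k in range(1,n):
    if st[k,4]>80:print(st[k],ce[k]+[x-45,y-45],onz(c,ce[k]+[x-45,y-45],.108))
cv2.imwrite("pics/w7.png",cv2.resize(i[r],(540,540),interpolation=cv2.INTER_CUBIC))
```

```text
side knob [0.4763 0.2065 0.103 ]
[260.74545829 181.87044233]
t 11.3667 pos [0.4759 0.2079 0.2677] yawY 19.37 tz [-0.002 -0.001 -1.   ] j [ 0.27 -0.21  1.84 -0.    1.51 -0.07] F [-0.3 -0.7  0.7] w 1.0 g 0.0
shift [2.000e-04 9.000e-04 2.679e-01]
```

View pics/w7.png

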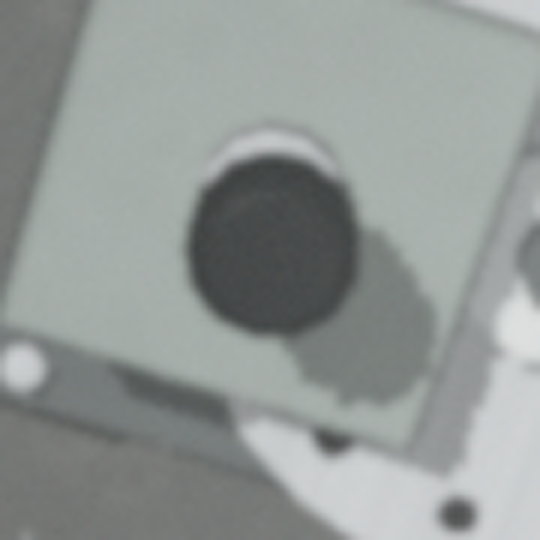

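The knob's top is at about pixel (261.3,180.7) against a predicted (260.7,181.9), so it is centred within 1 mm. Descend and grip.

Call:
move_arm:
  targets:
    - [[100,0,0.001,0.03,0],[100,0,0,0.045,0],[100,0,0,0.045,0],[100,0,0,0.045,0],[100,0,0,0.04,0]]

```text
time: 11.78
tool_pos: [0.4765, 0.2066, 0.1438]
tool_rot: [-0.0, 0.579, 0.815, -0.001]
contact_force: [0.5, -0.3, -1.2]
gripper_width: 1.002
grasp_force: 0.0
```

Call:
move_arm:
  targets:
    - [[100,0,0,0.035,0],[100,0,0,0.02,0],[100,0,0,0.008,0],[100,0,0,0,0],[100,0,0,0,0]]

```text
time: 12.2
tool_pos: [0.4777, 0.2081, 0.1091]
tool_rot: [0.0, 0.579, 0.816, 0.0]
contact_force: [1.0, 0.1, 0.2]
gripper_width: 1.0
grasp_force: 0.0
```

Call:
move_arm:
  targets:
    - [[0,0,0,0,0],[0,0,0,0,0],[0,0,0,0,0],[0,0,0,0,0],[0,0,0,0,0]]

```text
time: 12.62
tool_pos: [0.476, 0.2081, 0.1087]
tool_rot: [-0.001, 0.578, 0.816, -0.001]
contact_force: [-11.4, -4.7, 29.3]
gripper_width: 0.305
grasp_force: 60.3
```

Call:
move_arm:
  targets:
    - [[0,0,0,0,0],[0,0,0,0,0],[0,0,0,0,0],[0,0,0,0,0]]

```text
time: 12.95
tool_pos: [0.4759, 0.2081, 0.109]
tool_rot: [-0.001, 0.578, 0.816, -0.001]
contact_force: [-6.6, -2.1, 8.4]
gripper_width: 0.302
grasp_force: 58.7
```

Knob gripped. Pulling up.

Call:
move_arm:
  targets:
    - [[0,0,0,-0.006,0],[0,0,0,-0.006,0],[0,0,0,-0.006,0],[0,0,0,0,0],[0,0,0,0,0]]

```text
time: 13.37
tool_pos: [0.4758, 0.2081, 0.1178]
tool_rot: [-0.001, 0.578, 0.816, -0.001]
contact_force: [-0.9, -1.5, -8.5]
gripper_width: 0.298
grasp_force: 59.5
```

Call:
move_arm:
  targets:
    - [[0,0,0,-0.005,0],[0,0,0,-0.005,0],[0,0,0,0,0],[0,0,0,0,0],[0,0,0,0,0]]

```text
time: 13.78
tool_pos: [0.4759, 0.2081, 0.1242]
tool_rot: [-0.001, 0.578, 0.816, -0.001]
contact_force: [-4.3, -2.1, -9.6]
gripper_width: 0.304
grasp_force: 59.6
```

Call:
move_arm:
  targets:
    - [[0,0,0,-0.003,0],[0,0,0,-0.002,0],[0,0,0,0,0],[0,0,0,0,0]]

```text
time: 14.12
tool_pos: [0.4759, 0.2081, 0.1272]
tool_rot: [-0.001, 0.578, 0.816, -0.001]
contact_force: [-5.0, -2.6, -11.5]
gripper_width: 0.301
grasp_force: 61.3
```

Call:
move_arm:
  targets:
    - [[0,0,0,-0.002,0],[0,0,0,0,0],[0,0,0,0,0]]

```text
time: 14.37
tool_pos: [0.4759, 0.208, 0.1273]
tool_rot: [-0.001, 0.578, 0.816, -0.001]
contact_force: [-1.8, -0.3, -21.8]
gripper_width: 0.3
grasp_force: 60.5
```

At the stop: 18.3 mm of travel, and the force jumped to 22 N. A short hold to check for slip, then I'll hand in.

Call:
move_arm:
  targets:
    - [[0,0,0,0,0],[0,0,0,0,0],[0,0,0,0,0],[0,0,0,0,0],[0,0,0,0,0]]

```text
time: 14.78
tool_pos: [0.4758, 0.2081, 0.1273]
tool_rot: [-0.001, 0.578, 0.816, -0.001]
contact_force: [-0.2, -0.8, -24.9]
gripper_width: 0.299
grasp_force: 60.4
```

```bash
python3 -c "
from h import *
rep()
s=state()
if s['tool_pos'][2]>.126 and s['contact_force'][2]<-9: print(job.job_done())"
```

```text
t 14.7833 pos [0.4758 0.2081 0.1273] yawY 19.34 tz [-0.003 -0.001 -1.   ] j [ 0.27 -0.08  1.97  0.    1.26 -0.07] F [ -0.2  -0.8 -24.9] w 0.299 g 60.4
the job is handed in; nothing more can be done
None
```

I hung the guard astride the bar and let go of it, then pulled the knob up to its stop (about 18 mm) and handed in at 14.8 s, still holding it; the hand-in returned no verdict.

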